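# Put the tailoring tools back into the counter tidy

## Task

Put the tools away in the counter tidy, lying flat and right way up: the clothes brush in its left lane, the wooden clapper in the middle lane and the pin tin in the right lane, as seen from the robot. Slide each one under the roof until it just meets the hidden stop at the end of its lane, gently, without shoving the stop back. Leave the mug, the cone of thread and the bell where they are.

Things in the scene. Friction and masses are not known exactly. Their poses are not given: they have to be found in the camera images.
- tidy: Counter tidy, fixed: bottomless tray 275 long (x), 264 wide (y), taupe walls 46 high, 6 thick; a flat red roof covers only its rear 125 mm (150 to 275 mm from the mouth; underside 46 mm, top 52 mm up). Origin: on the counter, middle of the open front edge (mouth). x points into the tray, away from the robot, y left, z up; turned up to 0.15 rad. Three lanes side by side, each 80 wide inside.
- lane_left (a point): Middle of the mouth of the left lane, on the counter (86 mm to the left of the tidy's origin), axes as the tidy's. Unseen under the roof it ends at an upright stop plate (its front: face_left; 4 to 40 mm up, 70 wide), set somewhere from 170 to 220 mm behind the mouth, unknown; held by friction, it slides back at about 10 N on the plate, felt as 12 to 25 N at the pushing tool.
- lane_middle (a point): Middle of the mouth of the middle lane (at the tidy's origin), axes as the tidy's. Unseen under the roof it ends at an upright stop plate (its front: face_middle; 4 to 40 mm up, 70 wide), set somewhere from 190 to 240 mm behind the mouth, unknown; held by friction, it slides back at about 10 N on the plate, felt as 12 to 25 N at the pushing tool.
- lane_right (a point): Middle of the mouth of the right lane (86 mm to the right of the tidy's origin), axes as the tidy's. Unseen under the roof it ends at an upright stop plate (its front: face_right; 4 to 40 mm up, 70 wide), set somewhere from 160 to 210 mm behind the mouth, unknown; held by friction, it slides back at about 10 N on the plate, felt as 12 to 25 N at the pushing tool.
- brush: Clothes brush, dark wood back with a thin brass strip, black bristle block below (rigid), 150 x 54 x 42 mm, 0.15 to 0.27 kg; the bristle block (lower 22 mm) is 138 x 50 mm. Its origin is the centre of its underside, x along its length, y across, z up; lies flat, right way up, either end may lead; sliding it takes some 1 to 4 N, more if pressed down on, with a short jerk as it starts.
- clapper: Tailor's clapper, a pale beech block with dark grooves, 165 x 60 x 40 mm, 0.18 to 0.34 kg. Its origin is the centre of its underside, x along its length, y across, z up; lies flat, right way up, either end may lead; sliding it takes some 1 to 4 N, more if pressed down on, with a short jerk as it starts.
- tin: Blue pin tin with a steel lid (closed for good), 140 x 50 x 38 mm, 0.18 to 0.34 kg. Its origin is the centre of its underside, x along its length, y across, z up; lies flat, right way up, either end may lead; sliding it takes some 1 to 4 N, more if pressed down on, with a short jerk as it starts.
- mug: White mug, 76 mm across, 85 mm high, handle at its +y side. Bystander. Origin: centre of underside.
- cone: Red cone of thread, 64 mm across at the foot, 105 mm high. Bystander. Origin: centre of underside.
- bell: Brass counter bell, 84 mm across, 56 mm high. Bystander. Origin: centre of underside.
Not all that is in view belongs to the job. Leave any orange or purple look-alike of the clapper alone.

How it is judged:
At the end, for the whole second after the job is handed in: Brush in the left lane, clapper in the middle lane, tin in the right lane: each flat on the counter, right way up, lying along its lane (within 0.2 rad and 25 mm of the lane's middle), its leading end within about 8 mm of that lane's stop, and at rest (horizontal distance between brush and face_left below 0.083 m and y of brush in the frame of tidy between 0.061 and 0.111 m and angle between the x axis of each of brush, clapper, tin and the x axis of tidy, either way round below 0.2 rad and angle between each of brush, clapper, tin's own z axis and vertical below 0.1 rad and height (world z) of each of brush, clapper, tin below 0.006 m and linear speed of each of brush, clapper, tin below 0.01 m/s and horizontal distance between clapper and face_middle below 0.0905 m and y of clapper in the frame of tidy between -0.025 and 0.025 m and horizontal distance between tin and face_right below 0.078 m and y of tin in the frame of tidy between -0.111 and -0.061 m); the robot touches nothing.
It fails at once if a lane's stop is shoved back more than 8 mm (distance of any of face_left, face_middle, face_right from where it was at the start of the episode above 0.008 m).
It fails at once if the mug, the cone of thread or the bell is moved more than 30 mm (distance of any of mug, cone, bell from where it was at the start of the episode above 0.03 m).
It also fails if it takes over 72 s, if anything falls off the work surface, if the arm or the gripper's body presses on something with over 40 N, if the wrist force passes 120 N, or if a joint passes its speed limit or range.

## Robot

A 7-joint arm with a two-finger parallel gripper is mounted at the origin on the work surface. World frame = base frame: x ahead of the robot, y to its left, z up, the work surface at z = 0. Lengths are in m, angles in rad, forces in N, time in s.
With the tool pointing down it reaches from about 0.4 to 0.75 m from the base axis. Payload 19.5 kg.
Tool frame: the origin (TCP) lies between the finger pads; the fingertips stand arm.tips_ahead ahead of it and the grasp point (between the pads) is the TCP (arm.tips_ahead is the distance from the TCP to the fingertips, in m); z points along the fingers, y is the line along which they close (so a half turn about z gives the same grasp; the last joint's range is limited). The gripper opens to 85 mm and grips with 20 to 120 N. Pads are 22 mm wide; open, the fingers measure 114 mm over their backs; the gripper's body (76 mm by 85 mm) begins 54 mm behind the grasp point. The pads swing forward as they close: fully open they stand 13 mm farther back than shut.
Start: joints at [-1.152, 0.707, -0.028, 1.485, 0.022, 0.951, -0.075], TCP at [0.256, 0.515, 0.25] pointing down, gripper open.
Joint ranges: [-2.71, 2.71], [-0.32, 2.16], [-1.57, 1.52], [0, 2.45], [-1.46, 4.6], [0, 2.02], [-2.83, 2.83]. Speed limits (rad/s): [1.89, 1.89, 2.57, 2.57, 3.01, 3.01, 3.01].

## Interface

Orientations are given as a unit quaternion [x, y, z, w].
In Python, from workcell import arm gives the robot as it stands.
- The arm moves only by the tool move_arm, never from a script. Its argument "moves" is text: rows parted by semicolons, each of 5 numbers parted by spaces: the shift along the tool's x, y, z in m, then the turn about the tool's z in rad, then the finger opening in m, from 0 to 0.0854. In form: tx ty tz yaw hand; .... A call has 1 to 10 rows; each row is the pose to reach, as a shift and turn from the pose commanded when the call began, along the tool's axes at that moment; what a row does not reach only later rows make up. A row lasts 1/8 s, in which the tool goes at most 62.5 mm and 10.7 degrees, less where a joint would pass 70% of its speed; a pose out of reach is approached as far as the arm can. A call with a gripper value outside its range is refused whole. The fingers move at their own pace and stop on an object; the grip force is fixed at half the most. Time passes only in rows, so rows that repeat a pose let the fingers close. It gives the time, the measured TCP pose, the force, the opening and the grip force at its end, in the units of the state.
- arm.read_state(): the state, without advancing time (a new reading comes with each control period).
- arm.camera(name): name is "scene" or "top" or "wrist"; returns the picture (420x560x3 uint8, red, green, blue); there is no depth.
- arm.camera_params(name): a dict with "K" (3x3 intrinsics, pixels), "rvec" (rotation vector, rad) and "tvec" (3), from world to camera coordinates, as OpenCV has them. Camera axes: x right, y down, z forward; pixel columns grow to the right and rows downward; lengths in m; the calibration is good to about 2 mm. A picture is of the moment at which its call begins: read the wrist's pose just before it. camera_params takes no time and is no camera call; for the wrist camera it gives the pose at the moment of the call.
- arm.hand_in(): hands the job in; it is judged then, once.
The state is a dict: "time": time; "q": joint angles; "qvel": joint speeds; "effort": joint torques, N m; "tcp_pos": TCP position; "tcp_rot": TCP orientation; "wrist_force": force on the tool from outside, world axes, zero at the start; "wrist_torque": the same for the moment, N m; "opening": opening from 0.0 (shut) to 1.0 (fully open); "grasp_force": force on a finger pad.
Only numpy, scipy, OpenCV 4.12 (cv2) and the standard library are available. Lean on these libraries where they do the work, as an engineer would, in place of code of your own. Each camera call takes 0.05 s, during which the arm holds its last target. There are 200 camera calls.

## Working session

There is one attempt and no reset: what is moved stays moved. The work goes in short steps, Python scripts to look and compute and a tool call to move; the robot and the scene stay as the last step left them, time stands still between calls to the robot, and variables do not carry over. Pictures are saved under pics/ and viewed, at most 10 in all, crops included, and the job is handed in when it is done.

Besides the shell and the picture viewer there is one more tool, called after "Emit:" in YAML: its name, and indented under it one key for each argument. move_arm: Moves the arm, as the interface text tells. Its arguments: {"type":"object","properties":{"moves":{"type":"string"}},"required":["moves"]}

```bash
mkdir -p pics; ls; cat > h.py <<'E'
import numpy as np, cv2
from workcell import arm
def save(n,f):
    im=arm.camera(n); cv2.imwrite(f,cv2.cvtColor(im,cv2.COLOR_RGB2BGR)); return im
def P(n):
    p=arm.camera_params(n); K=np.array(p["K"]);R=cv2.Rodrigues(np.array(p["rvec"],float))[0];t=np.array(p["tvec"],float).ravel();return K,R,t
def ray(c,u,v):
    K,R,t=c; d=R.T@np.linalg.solve(K,[u,v,1.]); return -R.T@t,d
def onz(c,u,v,z):
    o,d=ray(c,u,v); return o+d*(z-o[2])/d[2]
def tri(c1,p1,c2,p2):
    o1,d1=ray(c1,*p1);o2,d2=ray(c2,*p2)
    s=np.linalg.lstsq(np.c_[d1,-d2],o2-o1,rcond=None)[0]
    a=o1+s[0]*d1;b=o2+s[1]*d2; return (a+b)/2,np.linalg.norm(a-b)
E
python3 - <<'E'
from h import *
save("top","pics/top0.png");save("scene","pics/scene0.png")
s=arm.read_state();print(s["tcp_pos"],s["tcp_rot"],arm.tips_ahead,s["time"])
for n in("top","scene"):
    K,R,t=P(n);print(n,K[0,0],-R.T@t,R[2])
E
```

```text
pics
[0.25559518 0.51483816 0.24989316] [ 2.28385650e-01  9.73570632e-01 -4.58020531e-04 -1.03162348e-04] 0.019 0.1
top 435.56464845939297 [0.40357425 0.07458003 1.20371468] [ 0.08301698 -0.0098489  -0.99649946]
scene 498.7996757476565 [1.18330912 0.31381856 1.22953583] [-0.47053548 -0.17785933 -0.86426988]
```

View pics/top0.png

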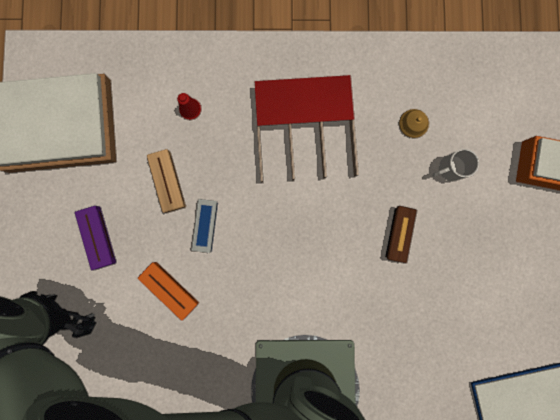

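View pics/scene0.png

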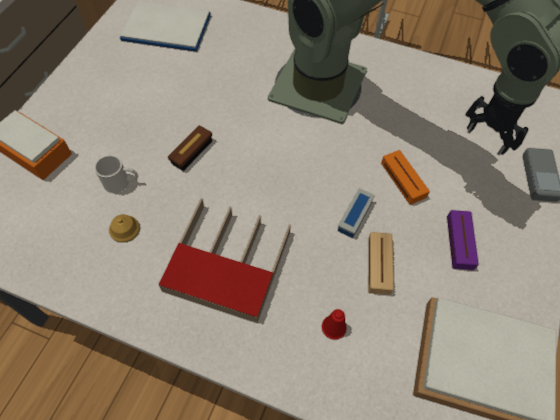

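Top view: tidy roof at about (305,100) with lanes opening down towards the robot. The beech clapper is at (166,181), the blue tin at (204,225) and the brush at (401,234). The look-alikes are purple (95,238) and orange (168,290). The scene view shows the same things: brush (190,147), tin (356,212), clapper (381,262), tidy roof (217,280).

```bash
cat > m.py <<'E'
from h import *
T=cv2.cvtColor(cv2.imread("pics/top0.png"),cv2.COLOR_BGR2HSV);S=cv2.cvtColor(cv2.imread("pics/scene0.png"),cv2.COLOR_BGR2HSV)
ct,cs=P("top"),P("scene")
def blob(I,lo,hi,roi):
    m=cv2.inRange(I,np.array(lo),np.array(hi)); r=np.zeros_like(m); x0,y0,x1,y1=roi; r[y0:y1,x0:x1]=m[y0:y1,x0:x1]
    c=max(cv2.findContours(r,cv2.RETR_EXTERNAL,cv2.CHAIN_APPROX_NONE)[0],key=cv2.contourArea); return c
def cen(c):
    m=cv2.moments(c);return np.array([m["m10"],m["m01"]])/m["m00"]
def dirn(cam,c,z):
    w=np.array([onz(cam,*p,z)[:2] for p in c[:,0,:]]); r=cv2.minAreaRect((w*1000).astype(np.float32)); b=cv2.boxPoints(r)
    e=[b[1]-b[0],b[2]-b[1]];e=max(e,key=np.linalg.norm);a=np.arctan2(e[1],e[0]); return np.array(r[0])/1000,sorted(r[1]),(a+np.pi/2)%np.pi-np.pi/2
J={"strip":([12,110,110],[32,255,255],(385,205,418,265),(165,120,215,170),.042),
"blue":([98,120,60],[120,255,255],(188,195,220,255),(335,185,378,238),.038),
"clap":([8,40,120],[25,200,255],(142,145,190,216),(362,225,400,298),.040),
"roof":([0,150,60],[6,255,255],(245,70,362,130),(155,240,280,320),.052)}
for k,(lo,hi,r1,r2,z) in J.items():
    a,b=blob(T,lo,hi,r1),blob(S,lo,hi,r2)
    p,e=tri(ct,cen(a),cs,cen(b))
    print(k,cv2.contourArea(a),cv2.contourArea(b),"tri",p.round(4),"err",round(e,4))
    for n,c,q in(("top",ct,a),("scene",cs,b)): o=dirn(c,q,z);print("   ",n,o[0].round(4),np.round(o[1],1),round(o[2],3))
    if k=="roof":
        for n,c,q in(("top",ct,a),("scene",cs,b)):
            ap=cv2.approxPolyDP(q,6,True)[:,0];print([(*p,*onz(c,*p,z)[:2].round(3)) for p in ap.tolist()])
E
python3 m.py; python3 - <<'E'
import cv2,numpy as np
a=cv2.imread("pics/top0.png")[60:270,140:420]
cv2.imwrite("pics/c1.png",cv2.resize(a,None,fx=2.85,fy=2.85,interpolation=2))
E
```

```text
strip 150.5 93.5 tri [ 0.4154 -0.2604  0.041 ] err 0.0009
    top [ 0.4158 -0.2606] [14.1 91.7] -0.221
    scene [ 0.4156 -0.2592] [12.2 89. ] -0.221
blue 349.5 272.5 tri [0.4389 0.271  0.0362] err 0.0008
    top [0.4392 0.2702] [ 26.5 106.2] -0.11
    scene [0.4386 0.2715] [ 26.1 105.4] -0.115
clap 1254.0 1264.0 tri [0.562  0.3786 0.0337] err 0.0012
    top [0.562  0.3742] [ 66.9 164.8] 0.285
    scene [0.5623 0.3763] [ 65.8 165.7] 0.295
roof 4101.5 4592.5 tri [0.7792 0.0035 0.043 ] err 0.0029
    top [0.7771 0.0023] [122.3 260.6] -1.504
    scene [0.7796 0.0046] [125.4 261.9] -1.504
[(349, 76, np.float64(0.844), np.float64(-0.122)), (255, 81, np.float64(0.83), np.float64(0.134)), (257, 124, np.float64(0.711), np.float64(0.128)), (352, 119, np.float64(0.725), np.float64(-0.128))]
[(178, 244, np.float64(0.731), np.float64(-0.129)), (159, 284, np.float64(0.849), np.float64(-0.121)), (257, 316, np.float64(0.831), np.float64(0.139)), (271, 272, np.float64(0.711), np.float64(0.126))]
```

View pics/c1.png

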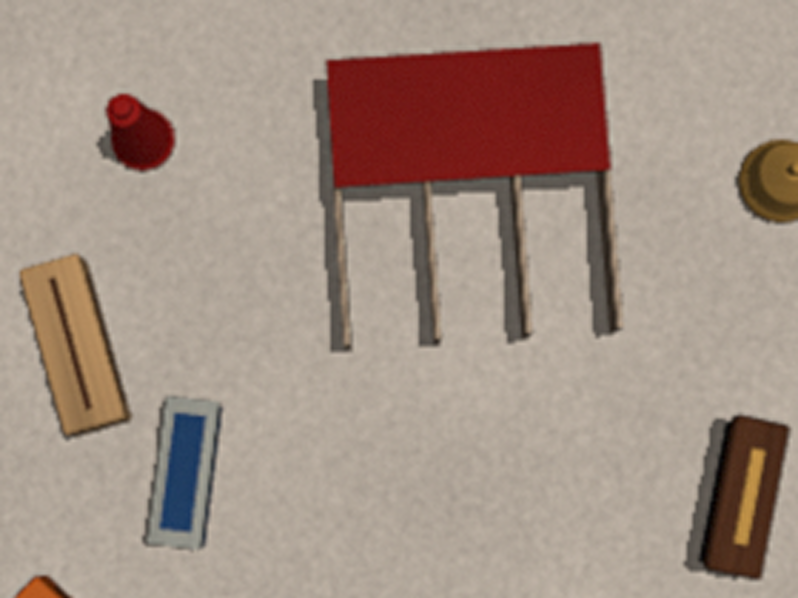

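The crop confirms the lane walls' front tips and no obstruction between the tools and the mouth. Measured top heights: 41 mm brush, 36 mm tin, about 34–40 mm clapper (its side faces are in the mask), which agree with the text. Roof centre (0.778,0.0035), yaw about 0.06.

```bash
cat >> h.py <<'E'
YAW=.06; A=np.array([np.cos(YAW),np.sin(YAW)]); L=np.array([-A[1],A[0]]); MOUTH=np.array([.778,.0035])-.2125*A
def lane(x,y): return MOUTH+x*A+y*L
def shift(xy,z,ang=None):
    """shift/yaw in tool axes to bring TCP to xy,z with the closing line square to world direction ang"""
    from scipy.spatial.transform import Rotation as Ro
    s=arm.read_state(); R=Ro.from_quat(s["tcp_rot"]).as_matrix(); d=R.T@(np.array([*xy,z])-s["tcp_pos"])
    w=0 if ang is None else -((ang+np.pi/2-np.arctan2(R[1,1],R[0,1])+np.pi/2)%np.pi-np.pi/2)
    return d.round(4),round(w,3)
E
python3 - <<'E'
from h import *
from h import lane
g=np.array([.439,.271])-.043*np.array([np.cos(.112),-np.sin(.112)])
print(MOUTH,g,shift(g,.1,-.112),shift(g,.027,-.112))
ct=P("top")
for p in((261.8,182.8),(293,181),(324.2,179.3),(356.8,176.5)):
    w=onz(ct,*p,.046)[:2]-MOUTH; print(round(w@A,4),round(w@L,4))
E
```

```text
[ 0.56588239 -0.00924235] [0.39626941 0.27580594] (array([-0.2323, -0.1514,  0.15  ]), np.float64(-0.349)) (array([-0.2323, -0.1513,  0.223 ]), np.float64(-0.349))
-0.0064 0.1248
-0.0065 0.0411
-0.0069 -0.0427
-0.0046 -0.1307
```

Emit:
move_arm:
  moves: "-0.232 -0.151 0.15 -0.349 0.0854; -0.232 -0.151 0.15 -0.349 0.0854; -0.232 -0.151 0.15 -0.349 0.0854; -0.232 -0.151 0.15 -0.349 0.0854; -0.232 -0.151 0.15 -0.349 0.0854; -0.232 -0.151 0.15 -0.349 0.0854; -0.232 -0.151 0.223 -0.349 0.0854; -0.232 -0.151 0.223 -0.349 0.0854; -0.232 -0.151 0.223 -0.349 0.0854; -0.232 -0.151 0.223 -0.349 0.0854"

```text
time: 1.35
tcp_pos: [0.3968, 0.2772, 0.029]
tcp_rot: [0.056, 0.998, 0.001, 0.001]
wrist_force: [-0.1, -0.0, 1.3]
opening: 1.002
grasp_force: 0.0
```

Emit:
move_arm:
  moves: "0 0 0 0 0.02; 0 0 0 0 0.02; 0 0 0 0 0.02; 0 0 0 0 0.02; 0 0 -0.05 0 0.02; 0 0 -0.1 0 0.02;0 0 -0.1 0 0.02;0 0 -0.1 0 0.02"

```text
time: 2.35
tcp_pos: [0.3962, 0.2764, 0.1269]
tcp_rot: [0.056, 0.998, -0.0, -0.0]
wrist_force: [-0.6, -0.6, -3.9]
opening: 0.574
grasp_force: 64.2
```

```bash
python3 - <<'E'
from h import *
s=arm.read_state();print(s["time"],s["tcp_pos"],s["opening"],s["grasp_force"],s["wrist_force"])
save("top","pics/top1.png")
t=lane(-.024,-.087);print(shift(t,.12,YAW),shift(t,.03,YAW))
E
```

```text
2.35 [0.39619546 0.27638705 0.12694319] 0.5735060016487985 64.17498707771301 [-0.59986082 -0.64336485 -3.87130732]
(array([-0.1919, -0.3547,  0.0067]), np.float64(-0.172)) (array([-0.192 , -0.3546,  0.0967]), np.float64(-0.172))
```

View pics/top1.png

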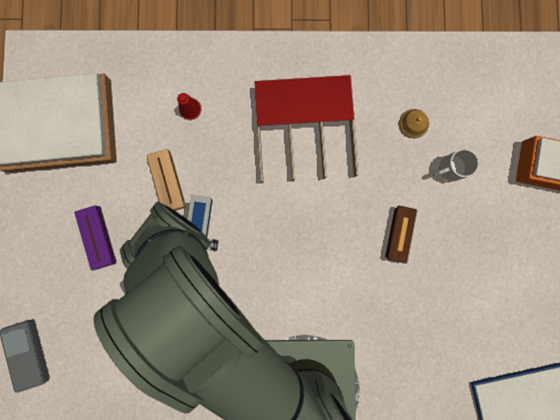

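The tin hangs level in the gripper (label at (200,213)); nothing else has moved.

Emit:
move_arm:
  moves: "-0.192 -0.355 0.007 -0.172 0.02;-0.192 -0.355 0.007 -0.172 0.02;-0.192 -0.355 0.007 -0.172 0.02;-0.192 -0.355 0.007 -0.172 0.02;-0.192 -0.355 0.007 -0.172 0.02;-0.192 -0.355 0.007 -0.172 0.02;-0.192 -0.355 0.007 -0.172 0.02;-0.192 -0.355 0.007 -0.172 0.02;-0.192 -0.355 0.007 -0.172 0.02;-0.192 -0.355 0.007 -0.172 0.02"

```text
time: 3.65
tcp_pos: [0.5473, -0.0964, 0.12]
tcp_rot: [-0.031, 1.0, 0.0, -0.0]
wrist_force: [-0.5, -0.2, -1.9]
opening: 0.574
grasp_force: 64.2
```

```bash
python3 - <<'E'
from h import *
t=lane(-.024,-.087);print(shift(t,.028,YAW))
im=save("top","pics/t2.png")
cv2.imwrite("pics/c2.png",cv2.resize(cv2.cvtColor(im,4)[60:270,220:420],None,fx=2.8,fy=2.8,interpolation=2))
E
```

```text
(array([ 0.0002, -0.0011,  0.092 ]), np.float64(0.002))
```

View pics/c2.png

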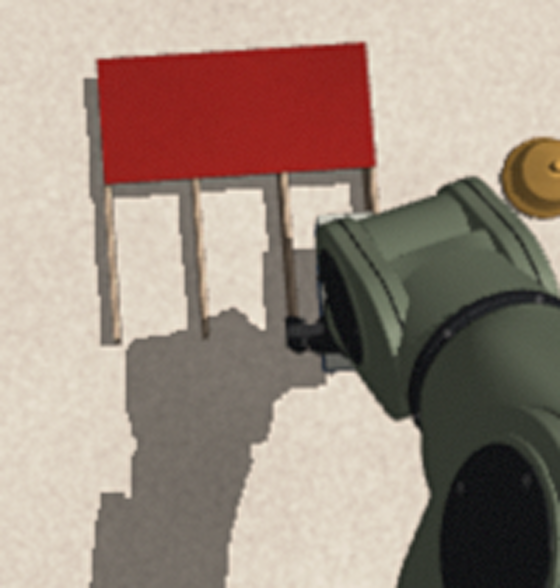

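The arm hides the tin, but the finger shows just outside the mouth at (300,335). I'll back off 4 mm and lower, watching the force.

Emit:
move_arm:
  moves: "0.004 -0.001 0.03 0 0.02;0.004 -0.001 0.05 0 0.02;0.004 -0.001 0.07 0 0.02;0.004 -0.001 0.085 0 0.02;0.004 -0.001 0.091 0 0.02;0.004 -0.001 0.091 0 0.02"

```text
time: 4.45
tcp_pos: [0.5436, -0.0987, 0.0294]
tcp_rot: [-0.03, 1.0, -0.0, 0.0]
wrist_force: [-0.2, -0.4, -2.4]
opening: 0.573
grasp_force: 64.2
```

Emit:
move_arm:
  moves: "0 0 0.002 0 0.02;0 0 0.002 0 0.0854;0 0 0.002 0 0.0854;0 0 0.002 0 0.0854;0 0 -0.03 0 0.0854;0 0 -0.08 0 0.0854;0.055 0 -0.08 0 0.0;0.055 0 -0.08 0 0.0;0.055 0 -0.08 0 0.0;0.055 0 -0.08 0 0.0"

```text
time: 5.7
tcp_pos: [0.4895, -0.102, 0.1091]
tcp_rot: [-0.03, 1.0, 0.0, 0.0]
wrist_force: [-0.6, -0.9, 0.6]
opening: 0.142
grasp_force: 0.0
```

```bash
python3 - <<'E'
from h import *
s=arm.read_state();print(s["time"],s["opening"],s["tcp_pos"],s["wrist_force"])
p=s["tcp_pos"][:2]-MOUTH;print(p@A,p@L)
save("wrist","pics/w3.png")
t=lane(-.075,-.087);print(shift(t,.028,YAW))
E
```

```text
5.7 0.14210444342180906 [ 0.4894602  -0.10204882  0.1091392 ] [-0.64056669 -0.91234364  0.64172309]
-0.08184971491795608 -0.08805688238332447
(array([-0.007 ,  0.001 ,  0.0811]), np.float64(0.0))
```

View pics/w3.png

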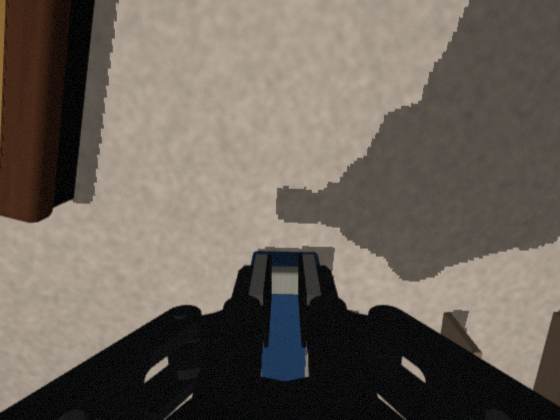

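The tin lies flat in the right lane's mouth, rear end near (290,250), and the fingers clear it behind. Now I'll lower the closed fingers and push.

Emit:
move_arm:
  moves: "0 0 0.05 0 0;0 0.001 0.081 0 0;0 0.001 0.081 0 0;-0.012 0.001 0.081 0 0;-0.022 0.001 0.081 0 0;-0.032 0.001 0.081 0 0;-0.042 0.001 0.081 0 0;-0.052 0.001 0.081 0 0;-0.060 0.001 0.081 0 0;-0.064 0.001 0.081 0 0"

```text
time: 7.0
tcp_pos: [0.5529, -0.0973, 0.0282]
tcp_rot: [-0.03, 1.0, -0.0, -0.0]
wrist_force: [-1.7, -0.4, 1.3]
opening: -0.003
grasp_force: 1.1
```

Emit:
move_arm:
  moves: "-0.004 0 0 0 0;-0.008 0 0 0 0;-0.012 0 0 0 0;-0.012 0 0 0 0"

```text
time: 7.5
tcp_pos: [0.5648, -0.0965, 0.0283]
tcp_rot: [-0.03, 1.0, 0.0, 0.0]
wrist_force: [0.9, 0.3, 0.3]
opening: 0.0
grasp_force: 0.0
```

```bash
cat > st.py <<'E'
from h import *
s=arm.read_state();p=s["tcp_pos"][:2]-MOUTH;print(s["time"],"lane x,y",(p@A).round(4),(p@L).round(4),"F along",(s["wrist_force"][:2]@A).round(2))
E
python3 st.py
```

```text
7.5 lane x,y -0.0063 -0.0871 F along 0.88
```

Emit:
move_arm:
  moves: "-0.003 0 0 0 0;-0.005 0 0 0 0;-0.005 0 0 0 0"

```text
time: 7.88
tcp_pos: [0.5697, -0.0963, 0.0283]
tcp_rot: [-0.03, 1.0, -0.0, 0.0]
wrist_force: [-0.4, 0.5, -0.1]
opening: -0.004
grasp_force: 0.0
```

Emit:
move_arm:
  moves: "-0.003 0 0 0 0;-0.005 0 0 0 0;-0.005 0 0 0 0"

```text
time: 8.25
tcp_pos: [0.5747, -0.096, 0.0283]
tcp_rot: [-0.03, 1.0, -0.0, 0.0]
wrist_force: [-0.3, 0.0, 0.8]
opening: -0.001
grasp_force: 0.0
```

Emit:
move_arm:
  moves: "-0.003 0 0 0 0;-0.005 0 0 0 0;-0.005 0 0 0 0"

```text
time: 8.62
tcp_pos: [0.5797, -0.0956, 0.0283]
tcp_rot: [-0.03, 1.0, 0.0, 0.0]
wrist_force: [0.3, 0.8, -0.1]
opening: 0.003
grasp_force: 0.0
```

Emit:
move_arm:
  moves: "-0.003 0 0 0 0;-0.005 0 0 0 0;-0.005 0 0 0 0"

```text
time: 9.0
tcp_pos: [0.5847, -0.0954, 0.0283]
tcp_rot: [-0.03, 1.0, -0.0, 0.0]
wrist_force: [1.1, -0.3, -0.3]
opening: -0.0
grasp_force: 0.0
```

```bash
python3 st.py; python3 -c "
from h import *
save('wrist','pics/w4.png');"
```

```text
9.0 lane x,y 0.0136 -0.0871 F along 1.06
```

View pics/w4.png

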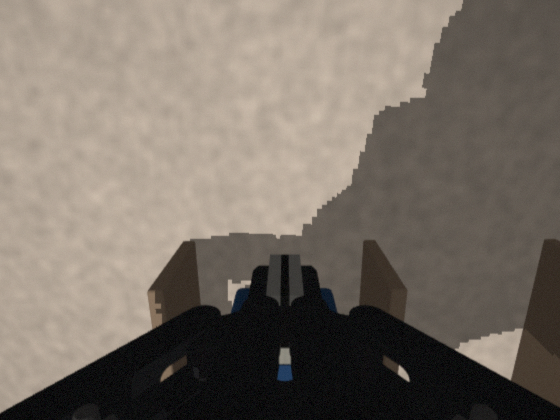

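The tin's rear end (blue, 240–330, 300) sits squarely ahead of the fingers, centred between the lane walls. I'll keep stepping.

Emit:
move_arm:
  moves: "-0.003 0 0 0 0;-0.005 0 0 0 0;-0.005 0 0 0 0"

```text
time: 9.43
tcp_pos: [0.5897, -0.0951, 0.0283]
tcp_rot: [-0.03, 1.0, 0.0, 0.0]
wrist_force: [0.0, 0.2, -0.0]
opening: 0.003
grasp_force: 0.0
```

Emit:
move_arm:
  moves: "-0.003 0 0 0 0;-0.005 0 0 0 0;-0.005 0 0 0 0"

```text
time: 9.8
tcp_pos: [0.5947, -0.0948, 0.0283]
tcp_rot: [-0.03, 1.0, -0.0, 0.0]
wrist_force: [0.6, -0.0, -0.6]
opening: -0.002
grasp_force: 0.0
```

Emit:
move_arm:
  moves: "-0.003 0 0 0 0;-0.005 0 0 0 0;-0.005 0 0 0 0"

```text
time: 10.18
tcp_pos: [0.5996, -0.0945, 0.0283]
tcp_rot: [-0.03, 1.0, -0.0, 0.0]
wrist_force: [1.3, 0.6, -0.4]
opening: 0.002
grasp_force: 0.0
```

Emit:
move_arm:
  moves: "-0.003 0 0 0 0;-0.005 0 0 0 0"

```text
time: 10.42
tcp_pos: [0.6028, -0.0944, 0.0281]
tcp_rot: [-0.03, 1.0, -0.0, -0.002]
wrist_force: [-20.4, -1.1, 15.4]
opening: 0.003
grasp_force: 9.9
```

Contact: 20 N against the stop, with the command only 2 mm past the measured pose. Back off and go for the clapper.

Emit:
move_arm:
  moves: "0.005 0 0 0 0;0.03 0 0 0 0;0.04 0 -0.05 0 0.0;0.04 0 -0.1 0 0.0854;0.04 0 -0.1 0 0.0854"

```text
time: 11.05
tcp_pos: [0.566, -0.0968, 0.1316]
tcp_rot: [-0.03, 1.0, -0.0, 0.003]
wrist_force: [0.5, -0.7, -0.4]
opening: 0.415
grasp_force: 0.0
```

```bash
python3 - <<'E'
from h import *
g=np.array([.561,.377])-.05*np.array([np.cos(.29),np.sin(.29)])
print(g,shift(g,.128,.29))
E
```

```text
[0.51308781 0.36270239] (array([0.0253, 0.4618, 0.0031]), np.float64(-0.23))
```

Emit:
move_arm:
  moves: "0.025 0.462 0.003 -0.23 0.0854;0.025 0.462 0.003 -0.23 0.0854;0.025 0.462 0.003 -0.23 0.0854;0.025 0.462 0.003 -0.23 0.0854;0.025 0.462 0.003 -0.23 0.0854;0.025 0.462 0.003 -0.23 0.0854;0.025 0.462 0.003 -0.23 0.0854;0.025 0.462 0.003 -0.23 0.0854;0.025 0.462 0.003 -0.23 0.0854;0.025 0.462 0.003 -0.23 0.0854"

```text
time: 12.3
tcp_pos: [0.5121, 0.362, 0.1248]
tcp_rot: [-0.144, 0.99, -0.0, -0.0]
wrist_force: [-0.3, -0.1, -0.3]
opening: 0.998
grasp_force: 0.0
```

```bash
python3 - <<'E'
from h import *
g=np.array([.561,.377])-.05*np.array([np.cos(.29),np.sin(.29)])
print(shift(g,.028,.29))
im=save("top","pics/t5.png");save("wrist","pics/w5.png")
cv2.imwrite("pics/c5.png",np.hstack([cv2.resize(cv2.imread("pics/w5.png"),(400,300)),cv2.resize(cv2.imread("pics/t5.png")[60:240,180:420],(400,300))]))
E
```

```text
(array([-0.0012,  0.0005,  0.0968]), np.float64(-0.001))
```

View pics/c5.png

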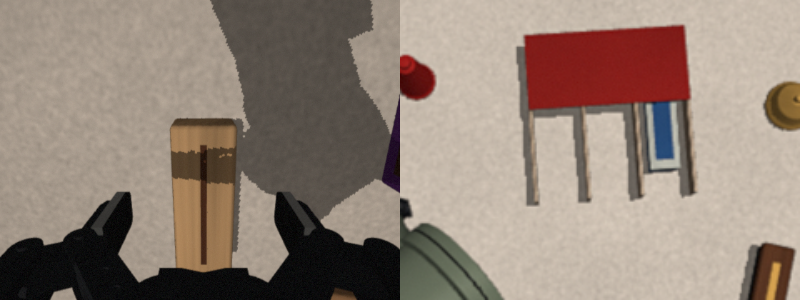

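Left: the clapper is centred between the open fingers. Right: the tin lies straight in the right lane under the roof's edge.

Emit:
move_arm:
  moves: "-0.001 0 0.05 0 0.0854;-0.001 0 0.097 0 0.0854;-0.001 0 0.097 0 0.0854;-0.001 0 0.097 0 0.03;-0.001 0 0.097 0 0.03;-0.001 0 0.097 0 0.03;-0.001 0 0.05 0 0.03;-0.001 0 -0.003 0 0.03;-0.001 0 -0.003 0 0.03;-0.001 0 -0.003 0 0.03"

```text
time: 13.65
tcp_pos: [0.5127, 0.3631, 0.1287]
tcp_rot: [-0.145, 0.99, -0.0, 0.0]
wrist_force: [-0.7, 0.3, -3.6]
opening: 0.69
grasp_force: 67.1
```

```bash
python3 - <<'E'
from h import *
print(shift(lane(-.028,-.001),.12,YAW))
E
```

```text
(array([ 0.083 , -0.3666,  0.0087]), np.float64(0.23))
```

Emit:
move_arm:
  moves: "0.083 -0.367 0.009 0.23 0.03;0.083 -0.367 0.009 0.23 0.03;0.083 -0.367 0.009 0.23 0.03;0.083 -0.367 0.009 0.23 0.03;0.083 -0.367 0.009 0.23 0.03;0.083 -0.367 0.009 0.23 0.03;0.083 -0.367 0.009 0.23 0.03;0.083 -0.367 0.009 0.23 0.03;0.083 -0.367 0.009 0.23 0.03;0.083 -0.367 0.009 0.23 0.03"

```text
time: 14.9
tcp_pos: [0.5381, -0.0111, 0.1192]
tcp_rot: [-0.031, 1.0, 0.0, -0.0]
wrist_force: [0.2, -0.4, -2.8]
opening: 0.69
grasp_force: 67.2
```

```bash
python3 - <<'E'
from h import *
print(shift(lane(-.028,-.001),.03,YAW))
E
```

```text
(array([ 0.0002, -0.0009,  0.0892]), np.float64(0.002))
```

Emit:
move_arm:
  moves: "0 -0.001 0.03 0 0.03;0 -0.001 0.055 0 0.03;0 -0.001 0.075 0 0.03;0 -0.001 0.085 0 0.03;0 -0.001 0.09 0 0.03;0 -0.001 0.09 0 0.03"

```text
time: 15.65
tcp_pos: [0.5385, -0.0128, 0.0303]
tcp_rot: [-0.03, 1.0, -0.0, 0.001]
wrist_force: [-4.3, 0.5, 9.1]
opening: 0.688
grasp_force: 69.6
```

Emit:
move_arm:
  moves: "0 0 0 0 0.0854;0 0 0 0 0.0854;0 0 0 0 0.0854;0 0 -0.03 0 0.0854;0 0 -0.08 0 0.0854;0.06 0 -0.08 0 0.0;0.06 0 -0.08 0 0.0;0.06 0 -0.08 0 0.0;0.06 0 -0.08 0 0.0"

```text
time: 16.77
tcp_pos: [0.4793, -0.0165, 0.1091]
tcp_rot: [-0.03, 1.0, 0.0, 0.0]
wrist_force: [0.3, 0.1, 0.5]
opening: 0.144
grasp_force: 0.0
```

```bash
python3 st.py; python3 - <<'E'
from h import *
print(shift(lane(-.092,-.001),.028,YAW))
save("scene","pics/s6.png");save("wrist","pics/w6.png")
cv2.imwrite("pics/c6.png",np.hstack([cv2.resize(cv2.imread("pics/w6.png"),(400,300)),cv2.resize(cv2.imread("pics/s6.png")[150:330,120:360],(400,300))]))
E
```

```text
16.775 lane x,y -0.0869 -0.0021 F along 0.35
(array([0.0052, 0.0011, 0.0811]), np.float64(-0.0))
```

View pics/c6.png

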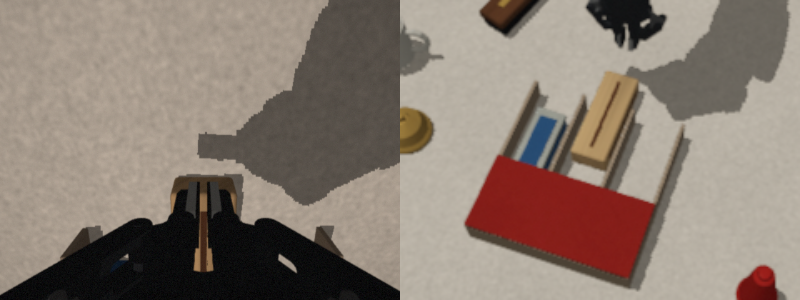

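Wrist view: the clapper's rear end is behind the fingers at (205,180). In the scene view it lies along the middle lane at (608,120). I'll check by triangulation that it is flat and centred.

```bash
python3 - <<'E'
import re
src=open("m.py").read().split("J={")[0]
exec(src)
save("top","pics/t6.png")
T=cv2.cvtColor(cv2.imread("pics/t6.png"),cv2.COLOR_BGR2HSV);S=cv2.cvtColor(cv2.imread("pics/s6.png"),cv2.COLOR_BGR2HSV)
lo,hi=[8,90,120],[25,200,255]
b=blob(S,lo,hi,(215,190,265,252));print("S",cv2.contourArea(b),dirn(cs,b,.04))
w=dirn(cs,b,.04)[0]-MOUTH;print("lane",w@A,w@L, "ends",[((onz(cs,*p,.04)[:2]-MOUTH)@np.c_[A,L]).round(3).tolist() for p in cv2.boxPoints(cv2.minAreaRect(b))])
m=cv2.imread("pics/t6.png")[110:215,240:380];cv2.imwrite("pics/c7.png",np.hstack([cv2.resize(m,(400,300),interpolation=2),cv2.resize(cv2.imread("pics/s6.png")[180:270,190:310],(400,300),interpolation=2)]))
E
```

```text
S 1043.5 (array([ 0.58968292, -0.00776747]), [59.478729248046875, 164.2832489013672], np.float32(0.05367124))
lane 0.023846148929903846 4.505432261441579e-05 ends [[0.105, -0.03], [-0.065, -0.032], [-0.057, 0.031], [0.111, 0.029]]
```

View pics/c7.png

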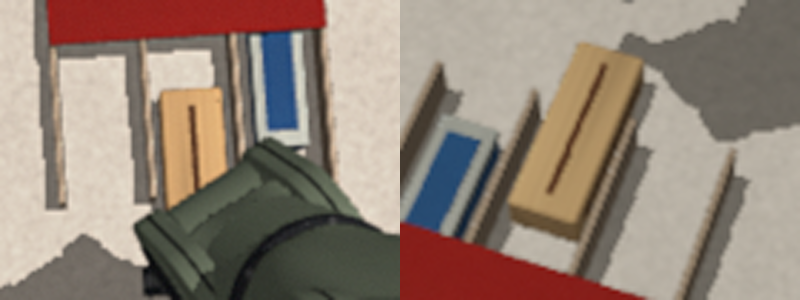

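The clapper lies flat, centred and parallel to the lane (centre at lane x 24 mm, offset 0, leading end 105 mm).

Emit:
move_arm:
  moves: "0 0 0.05 0 0;0 0.001 0.081 0 0;0 0.001 0.081 0 0;-0.012 0.001 0.081 0 0;-0.024 0.001 0.081 0 0;-0.036 0.001 0.081 0 0;-0.048 0.001 0.081 0 0;-0.060 0.001 0.081 0 0;-0.070 0.001 0.081 0 0;-0.078 0.001 0.081 0 0"

```text
time: 18.18
tcp_pos: [0.5567, -0.0111, 0.0291]
tcp_rot: [-0.03, 1.0, -0.0, 0.0]
wrist_force: [-1.8, 0.6, 0.3]
opening: -0.005
grasp_force: 1.1
```

Emit:
move_arm:
  moves: "-0.004 0 0 0 0;-0.006 0 0 0 0;-0.006 0 0 0 0"

```text
time: 18.55
tcp_pos: [0.5622, -0.0106, 0.0283]
tcp_rot: [-0.03, 1.0, 0.0, 0.0]
wrist_force: [0.1, -0.2, -0.6]
opening: -0.003
grasp_force: 0.0
```

```bash
python3 st.py
```

```text
18.55 lane x,y -0.0038 -0.0011 F along 0.13
```

Emit:
move_arm:
  moves: "-0.003 0 0 0 0;-0.005 0 0 0 0"

```text
time: 18.8
tcp_pos: [0.5672, -0.0103, 0.0283]
tcp_rot: [-0.03, 1.0, -0.0, -0.0]
wrist_force: [-2.0, 0.4, 1.0]
opening: -0.004
grasp_force: 1.1
```

Emit:
move_arm:
  moves: "-0.003 0 0 0 0;-0.005 0 0 0 0"

```text
time: 19.05
tcp_pos: [0.5723, -0.01, 0.0283]
tcp_rot: [-0.03, 1.0, -0.0, -0.0]
wrist_force: [-2.2, 0.0, 2.0]
opening: -0.002
grasp_force: 1.1
```

Emit:
move_arm:
  moves: "-0.003 0 0 0 0;-0.005 0 0 0 0"

```text
time: 19.3
tcp_pos: [0.5773, -0.0097, 0.0283]
tcp_rot: [-0.03, 1.0, -0.0, 0.0]
wrist_force: [-2.6, 0.3, 0.9]
opening: 0.0
grasp_force: 1.0
```

Emit:
move_arm:
  moves: "-0.003 0 0 0 0;-0.005 0 0 0 0"

```text
time: 19.55
tcp_pos: [0.5823, -0.0094, 0.0283]
tcp_rot: [-0.03, 1.0, -0.0, -0.0]
wrist_force: [-0.9, -0.5, 1.8]
opening: 0.003
grasp_force: 1.0
```

Emit:
move_arm:
  moves: "-0.003 0 0 0 0;-0.005 0 0 0 0"

```text
time: 19.8
tcp_pos: [0.5873, -0.0091, 0.0283]
tcp_rot: [-0.03, 1.0, -0.0, 0.0]
wrist_force: [-2.0, 0.3, 0.7]
opening: -0.0
grasp_force: 1.0
```

Emit:
move_arm:
  moves: "-0.003 0 0 0 0;-0.005 0 0 0 0"

```text
time: 20.05
tcp_pos: [0.5923, -0.0088, 0.0283]
tcp_rot: [-0.03, 1.0, -0.0, -0.0]
wrist_force: [-1.9, -0.2, 1.2]
opening: -0.0
grasp_force: 1.0
```

Emit:
move_arm:
  moves: "-0.003 0 0 0 0;-0.005 0 0 0 0"

```text
time: 20.3
tcp_pos: [0.5972, -0.0085, 0.0283]
tcp_rot: [-0.03, 1.0, -0.0, -0.0]
wrist_force: [-1.5, -0.1, 1.8]
opening: -0.003
grasp_force: 1.0
```

Emit:
move_arm:
  moves: "-0.003 0 0 0 0;-0.005 0 0 0 0"

```text
time: 20.55
tcp_pos: [0.6022, -0.0082, 0.0283]
tcp_rot: [-0.03, 1.0, -0.0, -0.0]
wrist_force: [-1.2, -0.6, 1.1]
opening: -0.0
grasp_force: 1.0
```

Emit:
move_arm:
  moves: "-0.003 0 0 0 0;-0.005 0 0 0 0"

```text
time: 20.8
tcp_pos: [0.6072, -0.0079, 0.0283]
tcp_rot: [-0.03, 1.0, -0.0, -0.0]
wrist_force: [-2.6, -0.1, 0.4]
opening: -0.002
grasp_force: 1.0
```

Emit:
move_arm:
  moves: "-0.003 0 0 0 0;-0.005 0 0 0 0"

```text
time: 21.05
tcp_pos: [0.6122, -0.0076, 0.0283]
tcp_rot: [-0.03, 1.0, -0.0, -0.0]
wrist_force: [-2.6, -0.1, 1.2]
opening: -0.0
grasp_force: 1.0
```

Emit:
move_arm:
  moves: "-0.003 0 0 0 0;-0.005 0 0 0 0"

```text
time: 21.3
tcp_pos: [0.6172, -0.0073, 0.0283]
tcp_rot: [-0.03, 1.0, -0.0, -0.0]
wrist_force: [-2.1, 0.1, 1.2]
opening: -0.001
grasp_force: 1.1
```

Emit:
move_arm:
  moves: "-0.003 0 0 0 0;-0.005 0 0 0 0"

```text
time: 21.55
tcp_pos: [0.6214, -0.0071, 0.0282]
tcp_rot: [-0.03, 1.0, -0.0, -0.001]
wrist_force: [-14.5, -0.9, 9.4]
opening: 0.001
grasp_force: 7.4
```

Contact with the middle stop at 14.5 N. Back off and go for the brush.

Emit:
move_arm:
  moves: "0.005 0 0 0 0;0.03 0 0 0 0;0.04 0 -0.05 0 0.0;0.04 0 -0.1 0 0.0854;0.04 0 -0.1 0 0.0854"

```text
time: 22.18
tcp_pos: [0.5835, -0.0094, 0.1317]
tcp_rot: [-0.03, 1.0, -0.0, 0.003]
wrist_force: [-0.8, 0.3, -0.4]
opening: 0.418
grasp_force: 0.0
```

```bash
python3 - <<'E'
from h import *
g=np.array([.4155,-.260])-.043*np.array([np.cos(.221),-np.sin(.221)])
print(g,shift(g,.128,-.221))
E
```

```text
[ 0.37354581 -0.25057417] (array([ 0.224 , -0.2282,  0.0024]), np.float64(0.281))
```

Emit:
move_arm:
  moves: "0.224 -0.228 0.003 0.281 0.0854;0.224 -0.228 0.003 0.281 0.0854;0.224 -0.228 0.003 0.281 0.0854;0.224 -0.228 0.003 0.281 0.0854;0.224 -0.228 0.003 0.281 0.0854;0.224 -0.228 0.003 0.281 0.0854;0.224 -0.228 0.003 0.281 0.0854;0.224 -0.228 0.003 0.281 0.0854;0.224 -0.228 0.003 0.281 0.0854"

```text
time: 23.3
tcp_pos: [0.373, -0.2496, 0.1253]
tcp_rot: [0.109, 0.994, 0.0, 0.0]
wrist_force: [-0.7, 0.3, 0.4]
opening: 1.001
grasp_force: 0.0
```

```bash
python3 - <<'E'
from h import *
g=np.array([.4155,-.260])-.043*np.array([np.cos(.221),-np.sin(.221)])
print(shift(g,.029,-.221))
im=save("top","pics/t8.png");save("wrist","pics/w8.png")
cv2.imwrite("pics/c8.png",np.hstack([cv2.resize(cv2.imread("pics/w8.png"),(400,300)),cv2.resize(cv2.imread("pics/t8.png")[60:240,220:460],(400,300))]))
E
```

```text
(array([-0.0008, -0.0008,  0.0963]), np.float64(0.002))
```

View pics/c8.png

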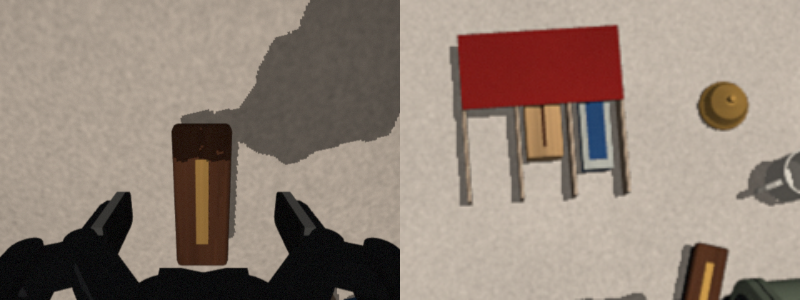

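The brush is centred between the fingers, and the clapper and tin lie straight in their lanes. I miscounted: that was my 11th picture, one over the limit of 10, so from here I check by numbers only.

Emit:
move_arm:
  moves: "-0.001 -0.001 0.05 0 0.0854;-0.001 -0.001 0.096 0 0.0854;-0.001 -0.001 0.096 0 0.0854;-0.001 -0.001 0.096 0 0.03;-0.001 -0.001 0.096 0 0.03;-0.001 -0.001 0.096 0 0.03;-0.001 -0.001 0.096 0 0.03;-0.001 -0.001 0.05 0 0.03;-0.001 -0.001 -0.004 0 0.03;-0.001 -0.001 -0.004 0 0.03"

```text
time: 24.65
tcp_pos: [0.3737, -0.2528, 0.1334]
tcp_rot: [0.111, 0.994, -0.001, 0.003]
wrist_force: [-0.4, -0.3, -2.5]
opening: 0.623
grasp_force: 65.1
```

```bash
python3 - <<'E'
from h import *
print(shift(lane(-.028,.085),.12,YAW))
E
```

```text
(array([-0.0832,  0.3538,  0.0131]), np.float64(-0.282))
```

Emit:
move_arm:
  moves: "-0.083 0.354 0.01 -0.282 0.03;-0.083 0.354 0.01 -0.282 0.03;-0.083 0.354 0.01 -0.282 0.03;-0.083 0.354 0.01 -0.282 0.03;-0.083 0.354 0.01 -0.282 0.03;-0.083 0.354 0.01 -0.282 0.03;-0.083 0.354 0.01 -0.282 0.03;-0.083 0.354 0.01 -0.282 0.03;-0.083 0.354 0.01 -0.282 0.03;-0.083 0.354 0.01 -0.282 0.03"

```text
time: 25.9
tcp_pos: [0.5314, 0.0747, 0.1194]
tcp_rot: [-0.03, 1.0, -0.0, -0.0]
wrist_force: [-0.8, 0.1, -1.6]
opening: 0.622
grasp_force: 65.0
```

```bash
python3 - <<'E'
from h import *
print(shift(lane(-.028,.085),.031,YAW))
E
```

```text
(array([-0.0014, -0.0009,  0.0884]), np.float64(0.0))
```

Emit:
move_arm:
  moves: "-0.001 -0.001 0.03 0 0.03;-0.001 -0.001 0.055 0 0.03;-0.001 -0.001 0.075 0 0.03;-0.001 -0.001 0.085 0 0.03;-0.001 -0.001 0.089 0 0.03;-0.001 -0.001 0.089 0 0.03"

```text
time: 26.65
tcp_pos: [0.5327, 0.0745, 0.0312]
tcp_rot: [-0.03, 1.0, -0.0, 0.0]
wrist_force: [-4.4, 0.6, 6.6]
opening: 0.62
grasp_force: 66.2
```

Touching down, just as the clapper did. Release and back away, then check numerically.

Emit:
move_arm:
  moves: "0 0 0 0 0.0854;0 0 0 0 0.0854;0 0 0 0 0.0854;0 0 -0.03 0 0.0854;0 0 -0.08 0 0.0854;0.055 0 -0.08 0 0.0;0.055 0 -0.08 0 0.0;0.055 0 -0.08 0 0.0;0.055 0 -0.08 0 0.0"

```text
time: 27.78
tcp_pos: [0.4784, 0.0714, 0.1101]
tcp_rot: [-0.03, 1.0, 0.0, 0.0]
wrist_force: [-0.1, -0.2, 0.1]
opening: 0.148
grasp_force: 0.0
```

```bash
python3 st.py; python3 - <<'E'
exec(open("m.py").read().split("J={")[0])
save("top","pics/t9.png");save("scene","pics/s9.png")
T=cv2.cvtColor(cv2.imread("pics/t9.png"),cv2.COLOR_BGR2HSV);S=cv2.cvtColor(cv2.imread("pics/s9.png"),cv2.COLOR_BGR2HSV)
px=lambda c,p:(c[0]@(c[1]@np.array(p)+c[2]))[:2]/(c[0]@(c[1]@np.array(p)+c[2]))[2]
for n,c,I in(("top",ct,T),("scene",cs,S)):
    u,v=px(c,[*lane(.017,.085),.042]).astype(int);print(n,u,v)
    try:
        b=blob(I,[12,110,90],[32,255,255],(u-14,v-18,u+14,v+18));o=dirn(c,b,.042);w=o[0]-MOUTH
        print(cv2.contourArea(b),"lane",(w@A).round(4),(w@L).round(4),np.round(o[1],1),o[2]-YAW)
    except Exception as e: print(e)
print(shift(lane(-.083,.085),.030,YAW))
E
```

```text
27.775 lane x,y -0.0825 0.0857 F along -0.12
top 276 173
7.5 lane 0.0582 0.0896 [8.1 8.2] -0.059407648
scene 272 225
154.0 lane 0.0147 0.0882 [16.9 94.8] 0.015219752
(array([ 0.0002, -0.0007,  0.0801]), np.float64(0.001))
```

The brush sits in the left lane at centre x 15 mm, aligned to 0.015 rad, leading end about 90 mm.

Emit:
move_arm:
  moves: "0.002 0 0.05 0 0;0.002 -0.001 0.081 0 0;0.002 -0.001 0.081 0 0;-0.010 -0.001 0.081 0 0;-0.022 -0.001 0.081 0 0;-0.034 -0.001 0.081 0 0;-0.046 -0.001 0.081 0 0;-0.056 -0.001 0.081 0 0;-0.064 -0.001 0.081 0 0;-0.070 -0.001 0.081 0 0"

```text
time: 29.12
tcp_pos: [0.5479, 0.0745, 0.0296]
tcp_rot: [-0.031, 1.0, -0.0, 0.0]
wrist_force: [-1.8, 0.8, 0.4]
opening: 0.001
grasp_force: 0.7
```

Emit:
move_arm:
  moves: "-0.003 0 0 0 0;-0.005 0 0 0 0"

```text
time: 29.38
tcp_pos: [0.5525, 0.0748, 0.0293]
tcp_rot: [-0.031, 1.0, -0.0, -0.0]
wrist_force: [-1.5, -0.1, 0.3]
opening: 0.0
grasp_force: 0.7
```

```bash
python3 st.py
```

```text
29.375 lane x,y -0.0083 0.0847 F along -1.51
```

Emit:
move_arm:
  moves: "-0.003 0 0 0 0;-0.005 0 0 0 0"

```text
time: 29.62
tcp_pos: [0.5577, 0.0752, 0.0293]
tcp_rot: [-0.031, 1.0, -0.0, -0.0]
wrist_force: [-1.6, -0.8, 0.3]
opening: -0.0
grasp_force: 0.6
```

Emit:
move_arm:
  moves: "-0.003 0 0 0 0;-0.005 0 0 0 0"

```text
time: 29.88
tcp_pos: [0.5627, 0.0755, 0.0293]
tcp_rot: [-0.031, 1.0, -0.0, -0.0]
wrist_force: [-1.8, -1.0, 1.2]
opening: 0.001
grasp_force: 0.6
```

Emit:
move_arm:
  moves: "-0.003 0 0 0 0;-0.005 0 0 0 0"

```text
time: 30.12
tcp_pos: [0.5677, 0.0757, 0.0293]
tcp_rot: [-0.031, 1.0, -0.0, -0.0]
wrist_force: [-0.9, 0.1, 0.3]
opening: 0.004
grasp_force: 0.6
```

Emit:
move_arm:
  moves: "-0.003 0 0 0 0;-0.005 0 0 0 0"

```text
time: 30.38
tcp_pos: [0.5727, 0.076, 0.0293]
tcp_rot: [-0.031, 1.0, -0.0, -0.0]
wrist_force: [-1.6, -1.1, 1.4]
opening: 0.002
grasp_force: 0.6
```

Emit:
move_arm:
  moves: "-0.003 0 0 0 0;-0.005 0 0 0 0"

```text
time: 30.62
tcp_pos: [0.5759, 0.0761, 0.0291]
tcp_rot: [-0.031, 1.0, -0.001, -0.002]
wrist_force: [-17.2, -1.9, 11.4]
opening: 0.001
grasp_force: 8.6
```

Contact at 17 N. Retreat clear of everything and check by numbers.

Emit:
move_arm:
  moves: "0.005 0 0 0 0;0.03 0 0 0 0;0.04 0 -0.05 0 0.0;0.06 0 -0.12 0 0.0;0.12 0 -0.12 0 0;0.18 0 -0.12 0 0;0.18 0 -0.12 0 0;0.18 0 -0.12 0 0"

```text
time: 31.62
tcp_pos: [0.3988, 0.0657, 0.1495]
tcp_rot: [-0.031, 1.0, 0.0, 0.001]
wrist_force: [0.2, 0.5, 0.7]
opening: -0.0
grasp_force: 0.0
```

```bash
python3 - <<'E'
exec(open("m.py").read().split("J={")[0])
save("top","pics/tA.png")
T=cv2.cvtColor(cv2.imread("pics/tA.png"),cv2.COLOR_BGR2HSV)
print(arm.read_state()["wrist_force"])
for k,lo,hi,y,z,rear in(("brush",[0,60,15],[18,255,120],.086,.042,.026),("clap",[8,90,120],[25,200,255],0,.04,.0665),("tin",[98,120,60],[120,255,255],-.086,.038,.0427+.017)):
    c0=[px.astype(int) for px in [cv2.projectPoints(np.array([[*lane(a,y+b),z]]),cv2.Rodrigues(ct[1])[0],ct[2],ct[0],None)[0].ravel() for a in(-.03,.14) for b in(-.038,.038)]]
    c0=np.array(c0);x0,y0=c0.min(0);x1,y1=c0.max(0)
    b=blob(T,lo,hi,(x0,y0,x1,y1));w=np.array([(onz(ct,*p,z)[:2]-MOUTH)@np.c_[A,L] for p in b[:,0]])
    print(k,cv2.contourArea(b),"rear x",w[:,0].min().round(4),"expected",rear if k!="brush" else "~.016+.011-ish","y",(w[:,1].min()+w[:,1].max()).round(4)/2,dirn(ct,b,z)[2]-YAW)
E
```

```text
[ 0.21345107 -0.28323535 -0.69410018]
brush 610.5 rear x 0.0243 expected ~.016+.011-ish y 0.0853 0.003556911
clap 510.5 rear x 0.0663 expected 0.0665 y -0.0019 -0.00234681
tin 257.5 rear x 0.0601 expected 0.0597 y -0.08685 0.0029928125
```

All three sit at the contact positions, aligned and centred, and the arm is clear.

```bash
python3 -c "
from workcell import arm
print(arm.hand_in())"
```

```text
the job is handed in; nothing more can be done
None
```

The brush, clapper and tin lie flat and straight in their left, middle and right lanes, each pushed until it met its stop (14–20 N felt), and the job is handed in with no verdict shown; how far the stops gave could not be seen, and I viewed 11 pictures, one over the limit of 10.

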